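Sweep the nuts into the counting tray's trough and shut its cover

TASK

The four hexagon nuts in the counting tray have been counted: with the fingertips, sweep them across the deck and over its open edge into the trough, leaving the two black cover modules lying on the deck where they are. Then push the trough's cover over and press it fully shut on the nuts. Pick nothing up, and do not disturb the things round the tray.

Things in the scene. Friction and masses are not known exactly. Their poses are not given: they have to be found in the camera images.
- tray: Grey counting tray, 169 x 260 mm, firm on the worktop. Origin on the worktop below the deck; x points from deck to trough, y along the trough, z up. Flat deck 38 mm above the worktop, x -71 to +50 mm, y -126 to +126 mm, with rims 7 mm above it at the back and both ends; its +x edge has no rim and drops into the trough.
- trough (a point): Middle of the trough's floor, 7 mm above the worktop, 70 mm from the tray's origin along the tray's x; axes as the tray. Open at the top, as long as the deck (y -126 to +126 mm), tray x +50 to +90 mm; outer wall x 90 to 94 mm, as high as the deck.
- cover (a joint): Angle (rad) of the trough's hinged cover, a grey 3 mm plate 256 mm long, 49 mm deep plus a thumb tab. 0: shut, flat over the trough, upper face 42 mm (edge bead 45 mm) above the worktop; 1.57 upright; starts at 1.75 to 2.05, leaning outwards. Stiff hinge: stays at any angle, takes about 1 N at the free edge to move.
- cover_hinge (a point): Middle of the cover's hinge line, on top of the trough's outer wall, 95.5 mm from the tray's origin along the tray's x and 38.5 mm above the worktop; same axes as the tray. The hinge runs along the tray's y.
- cover_edge (a point): Point on the 40 mm wide thumb tab (5 mm deep) at the middle of the cover's free edge, 51 mm from the hinge line; moves with the cover.
- nut_1: Steel hexagon nut, 19 mm across flats, 22 mm across corners, 10 mm high with an 11 mm hole, 17 g, lying flat on the tray's deck. Origin at the centre of its underside. To be swept into the trough.
- nut_2: Steel hexagon nut, 19 mm across flats, 22 mm across corners, 10 mm high with an 11 mm hole, 17 g, lying flat on the tray's deck. Origin at the centre of its underside. To be swept into the trough.
- nut_3: Steel hexagon nut, 19 mm across flats, 22 mm across corners, 10 mm high with an 11 mm hole, 17 g, lying flat on the tray's deck. Origin at the centre of its underside. To be swept into the trough.
- nut_4: Steel hexagon nut, 19 mm across flats, 22 mm across corners, 10 mm high with an 11 mm hole, 17 g, lying flat on the tray's deck. Origin at the centre of its underside. To be swept into the trough.
- module_1: Black moulded cover module, a flat bar 22 x 66 x 8 mm (x, y, z), 18 g, loose on the tray's deck with its long side (its y) roughly along the tray's x. Origin at the centre of its underside. To be left lying there.
- module_3: Black moulded cover module, a flat bar 22 x 66 x 8 mm (x, y, z), 18 g, loose on the tray's deck with its long side (its y) roughly along the tray's x. Origin at the centre of its underside. To be left lying there.
- tape_roll: Bystander: roll of brown tape lying flat, 92 mm across, 48 mm high, left of the tray. Origin under its centre.
- sample_box: Bystander: closed grey sample box with a clear lid, 84 x 110 x 40 mm, behind the tray to the left. Origin under its centre.
- flux_bottle: Bystander: small amber dropper bottle, 34 mm across, 102 mm high, at the back between drawer cabinet and power supply. Origin under its centre.
- ipa_bottle: Bystander: blue and white dispenser bottle, 65 mm across, 97 mm high, right of the tray. Origin under its centre.
- bit_block: Bystander: cream holder block with four driver bits standing in it, 42 x 80 mm, 47 mm high over the bits, behind the tray in front of the dropper bottle. Origin under its centre.

How it is judged:
By the outcome, as a careful person would: the job done as asked, in the order asked, and still so for the second after the job is handed in, with the robot touching nothing.
It also fails if it takes over 56 s, if anything falls off the work surface, if the arm or the gripper's body presses on something with over 40 N, if the wrist force passes 120 N, or if a joint passes its speed limit or range.

ROBOT

A 6-joint arm with a two-finger parallel gripper is mounted at the origin on a cart in front of the work surface, level with it; the furniture and walls round the work are solid. World frame = base frame: x ahead of the robot, y to its left, z up, the work surface at z = 0. Lengths are in m, angles in rad, forces in N, time in s.
With the tool pointing down it reaches from about 0.35 to 0.775 m from the base axis. Payload 7.3 kg.
Tool frame: the origin (TCP) lies midway between the tips of the shut fingers; the grasp point (between the pads) lies robot.grasp_offset behind it (robot.grasp_offset is the distance from the TCP to the grasp point, in m); z points along the fingers, x is the direction in which the jaws open and shut, and the axes are right-handed (so a half turn about z gives the same grasp; the last joint's range is limited). The gripper opens to 92 mm and grips with 3 to 60 N. Pads are 19 mm wide; open, the fingers measure 130 mm over their backs; the gripper's body (75 mm by 190 mm) begins 47 mm behind the grasp point.
Start: joints at [1.102, 0.342, 1.524, -0, 1.275, -0.146], TCP at [0.167, 0.498, 0.227] pointing down, gripper open.
Joint ranges: [-2.53, 2.53], [-0.77, 2.02], [0.04, 2.7], [-1, 4.14], [0.28, 2.66], [-3.11, 3.11]. Speed limits (rad/s): [2.57, 2.57, 3.14, 3.14, 3.14, 3.14].

INTERFACE

Orientations are given as [roll, pitch, yaw] about the fixed x, y, z axes, in that order (R = Rz(yaw) Ry(pitch) Rx(roll)).
In Python, from cell import robot gives the robot as it stands. The module is installed in compiled form; this text tells all that it offers.
- The arm moves only by the tool move_arm, never from a script. Its argument "increments" is a list of rows, each a list of 7 numbers: the finger opening in mm, from 0 to 91.8, then the shift along the tool's x, y, z in mm, then the turn, a rotation vector about the tool's x, y, z in rad. A call has 1 to 12 rows; each row shifts and turns the pose as measured when the row begins, along the tool's axes as they then stand; what a row does not reach is not made up. A row lasts 1/8 s, in which the tool goes at most 62.5 mm and 10.7 degrees, less where a joint would pass 70% of its speed; a pose out of reach is approached as far as the arm can. A call is refused whole if a number of a shift passes 62.5 or a number of a turn 0.188, either way. A call with a gripper value outside its range is refused whole. The fingers move at their own pace and stop on an object; "newtons" is the grip in N (left out, the last holds). Time passes only in rows, so rows that do not move let the fingers close. It gives the time, the measured TCP pose, the force and the opening at its end, in the units of the state.
- robot.observe(): the state, without advancing time (a new reading comes with each control period).
- robot.read_camera(name): name is "scene" or "top" or "wrist"; returns a dict with "img" (384x512x3 uint8, red, green, blue), "fx", "fy", "cx", "cy" (pixels), "T" (4x4, takes a point from camera to world coordinates). Camera axes: x right, y down, z forward; pixel columns grow to the right and rows downward; lengths in m; the calibration is good to about 2 mm. A picture is of the moment at which its call begins. There is no depth.
- robot.hand_in(): hands the job in, once; it reports no verdict.
Trained networks look in the newest picture that a camera, given by its name, has taken for a name from the list of things; names that differ only in an ending like _2 or _b are one class to them, and where a whole thing is asked for, a point or a joint stands for the part that bears it (a point fixed in the world has none). Each returns a list of dicts, best first, with "conf" (0 to 1); they miss things now and then, are a little off and sometimes report something else, mostly with a low value. They report only what shows in the picture. A call takes as long as a camera call.
- robot.look_for(thing, camera): "rect" ([left, top, width, height] in pixels, round what is visible of it).
The state is a dict: "time": time; "qpos": joint angles; "qvel": joint speeds; "joint_efforts": joint torques, N m; "tool_pos": TCP position; "tool_rot": TCP orientation; "contact_force": force on the tool from outside, world axes, zero at the start; "torque": the same for the moment, N m; "opening": finger opening in m.
Only numpy, scipy, OpenCV 4.12 (cv2) and the standard library are available. Lean on these libraries where they do the work, as an engineer would, in place of code of your own. Each camera call takes 0.05 s, during which the arm holds its last target.

## Working session

There is one attempt and no reset: what is moved stays moved. The work goes in short steps, Python scripts to look and compute and a tool call to move; the robot and the scene stay as the last step left them, time stands still between calls to the robot, and variables do not carry over. Pictures are saved under pics/ and viewed, and the job is handed in when it is done.

Besides the shell and the picture viewer there is one more tool, called after ">>>" as a command line: name --pt "numbers of a row" for each row, then --argument value for the rest. move_arm: Moves the arm, as the interface text tells. Its arguments: {"type":"object","properties":{"increments":{"type":"array"},"newtons":{"type":"number"}},"required":["increments"]}

```bash
mkdir -p pics
cat > h.py <<'E'
import numpy as np, cv2
from cell import robot
def snap(c,fn):
    d=robot.read_camera(c); cv2.imwrite('pics/'+fn,cv2.cvtColor(d['img'],cv2.COLOR_RGB2BGR)); return d
def ray(d,u,v,z):
    T=np.array(d['T']); r=T[:3,:3]@np.array([(u-d['cx'])/d['fx'],(v-d['cy'])/d['fy'],1]); o=T[:3,3]
    return o+r*(z-o[2])/r[2]
def proj(d,p):
    T=np.array(d['T']); q=T[:3,:3].T@(np.array(p)-T[:3,3]); return np.array([d['fx']*q[0]/q[2]+d['cx'],d['fy']*q[1]/q[2]+d['cy']])
E
python3 - <<'E'
from h import *
np.set_printoptions(precision=4,suppress=True)
for c in ['scene','top','wrist']:
    d=snap(c,c+'0.png'); print(c,d['fx'],d['cx'],d['cy'],np.array(d['T']))
    for n in ['tray','cover','nut_1','module_1','cover_edge','tape_roll','sample_box','flux_bottle','ipa_bottle','bit_block']:
        print(n,[(np.round(r['rect']).tolist(),round(r['conf'],2)) for r in robot.look_for(n,c)])
print(robot.observe())
E
```

```text
scene 477.96683212272643 249.2878407794134 190.77473425369865 [[ 0.4535 -0.5902  0.6678 -0.1722]
 [-0.8912 -0.2929  0.3463 -0.6066]
 [-0.0088 -0.7522 -0.6588  0.7835]
 [ 0.      0.      0.      1.    ]]
tray [([204.0, 160.0, 137.0, 129.0], 0.7), ([224.0, 205.0, 29.0, 12.0], 0.61)]
cover [([264.0, 160.0, 78.0, 81.0], 0.82), ([232.0, 216.0, 36.0, 12.0], 0.64)]
nut_1 [([227.0, 192.0, 7.0, 13.0], 0.49), ([300.0, 288.0, 37.0, 56.0], 0.45), ([266.0, 240.0, 8.0, 8.0], 0.44), ([253.0, 232.0, 9.0, 9.0], 0.43), ([203.0, 165.0, 140.0, 125.0], 0.3)]
module_1 [([238.0, 216.0, 31.0, 12.0], 0.75), ([222.0, 209.0, 32.0, 10.0], 0.54), ([199.0, 160.0, 146.0, 131.0], 0.47), ([265.0, 241.0, 10.0, 7.0], 0.44)]
cover_edge [([266.0, 161.0, 76.0, 81.0], 0.86)]
tape_roll [([138.0, 157.0, 42.0, 37.0], 0.9), ([275.0, 250.0, 7.0, 15.0], 0.69)]
sample_box [([225.0, 194.0, 10.0, 11.0], 0.71), ([186.0, 136.0, 46.0, 41.0], 0.56)]
flux_bottle [([313.0, 152.0, 17.0, 33.0], 0.94)]
ipa_bottle [([299.0, 286.0, 40.0, 56.0], 0.84)]
bit_block [([293.0, 173.0, 27.0, 27.0], 0.77)]
top 395.33422140407635 258.4183335479929 192
[... 822 characters left out ...]
.1043]
 [ 0.948  -0.3087 -0.0779  0.5176]
 [ 0.0001  0.2448 -0.9696  0.3837]
 [ 0.      0.      0.      1.    ]]
tray []
cover []
nut_1 []
module_1 []
cover_edge []
tape_roll []
sample_box []
flux_bottle []
ipa_bottle []
bit_block []
{'time': 1.65, 'qpos': array([ 1.102 ,  0.342 ,  1.5241, -0.    ,  1.2754, -0.146 ]), 'qvel': array([ 0.0016,  0.0007, -0.0015,  0.0008, -0.0005,  0.0005]), 'joint_efforts': array([  0.0008, -43.1122, -24.4479,   0.0719,   0.0481,  -0.    ]), 'tool_pos': array([0.1665, 0.4979, 0.2267]), 'tool_rot': array([ 3.1416, -0.0001,  1.248 ]), 'contact_force': array([-1.0468,  0.4662,  0.5901]), 'torque': array([-0.041 ,  0.0397, -0.0172]), 'opening': 0.09154670100098594}
```

Run:
```python
import cv2
a=cv2.imread('pics/top0.png'); cv2.imwrite('pics/top0c.png',cv2.resize(a[90:290,140:390],None,fx=3,fy=3,interpolation=cv2.INTER_CUBIC))
a=cv2.imread('pics/scene0.png'); cv2.imwrite('pics/scene0c.png',cv2.resize(a[130:330,130:380],None,fx=3,fy=3,interpolation=cv2.INTER_CUBIC))
```

```text
(no output)
```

View pics/top0c.png

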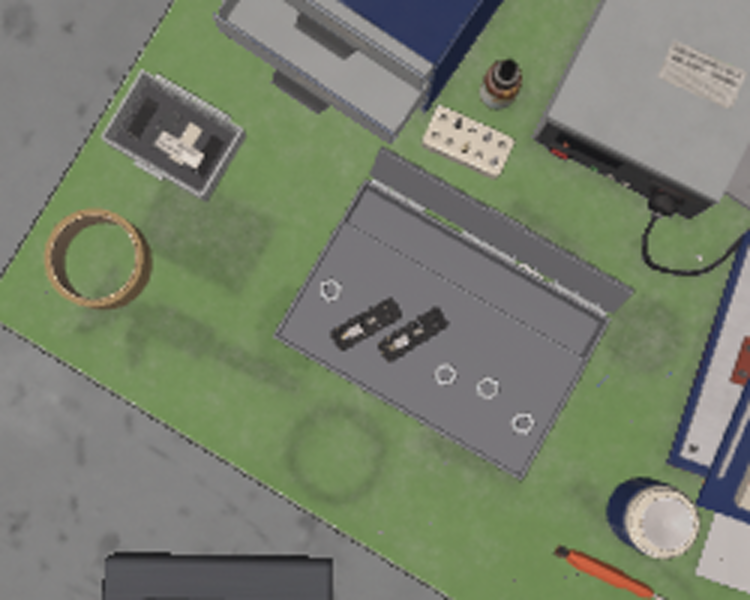

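View pics/scene0c.png

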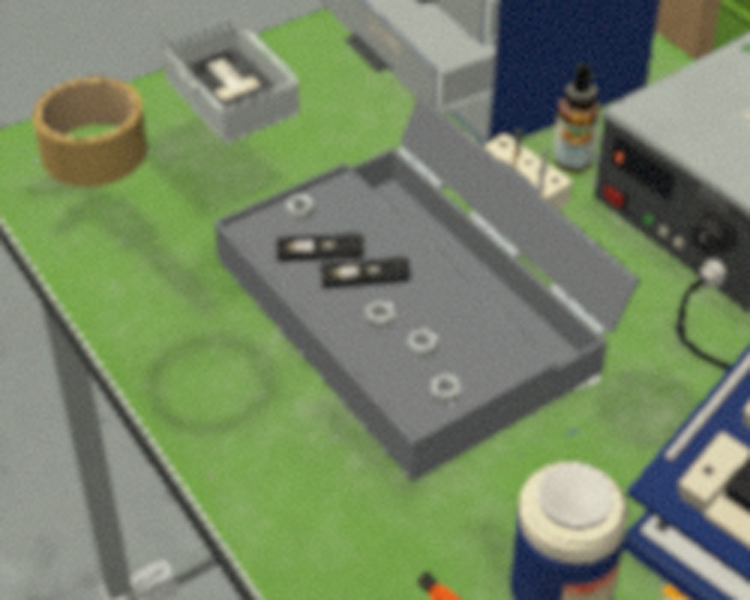

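View pics/scene0.png

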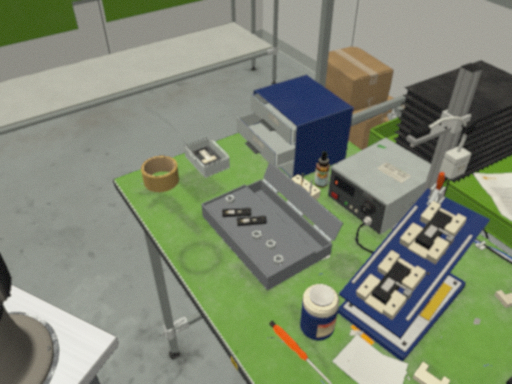

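```bash
cat >> h.py <<'E'
def solve(obs,x0=None):
    pass
E
python3 - <<'E'
from h import *
np.set_printoptions(precision=4,suppress=True)
dt=robot.read_camera('top'); ds=robot.read_camera('scene')
T=lambda x,y,z:ray(dt,140+x/3,90+y/3,z)
S=lambda x,y,z:ray(ds,130+x/3,130+y/3,z)
def tri(a,b):
    A=[];B=[]
    M=np.zeros((3,3));v=np.zeros(3)
    for d,(u,w) in ((dt,(140+a[0]/3,90+a[1]/3)),(ds,(130+b[0]/3,130+b[1]/3))):
        Tm=np.array(d['T']);r=Tm[:3,:3]@np.array([(u-d['cx'])/d['fx'],(w-d['cy'])/d['fy'],1]);r/=np.linalg.norm(r)
        P=np.eye(3)-np.outer(r,r);M+=P;v+=P@Tm[:3,3]
    return np.linalg.solve(M,v)
print('tri nuts',[tri(a,b) for a,b in (((330,290),(300,205)),((445,374),(379,311)),((487,388),(422,340)),((522,423),(445,386)))])
print('tri corners',tri((278,337),(219,226)),tri((522,477),(413,447)))
bl=T(278,337,.045); br=T(522,477,.045)
bl2=S(219,226,.045); br2=S(413,447,.045)
print(bl,br,bl2,br2,np.linalg.norm(bl-br),np.linalg.norm(bl2-br2))
for nm,(b,c) in dict(t=(bl,br),s=(bl2,br2)).items():
    yv=(b-c)[:2];yv/=np.linalg.norm(yv); xv=np.array([yv[1],-yv[0]])
    o=((b+c)/2)[:2]+xv*.0735+0
    print(nm,'yaw',np.arctan2(xv[1],xv[0]),'o',o)
for n,(p,q) in dict(n1=((330,290),(300,205)),n2=((445,374),(379,311)),n3=((487,388),(422,340)),n4=((522,423),(445,386))).items():
    print(n,T(*p,.048),S(*q,.048))
for n,(p,q) in dict(m1=((366,324),(320,247)),m3=((413,334),(366,272))).items():
    print(n,T(*p,.046),S(*q,.046))
E
```

```text
tri nuts [array([ 0.5347, -0.1905,  0.0437]), array([ 0.4604, -0.2956,  0.0449]), array([ 0.4488, -0.3341,  0.0446]), array([ 0.4179, -0.3658,  0.0448])]
tri corners [ 0.4912 -0.1438  0.0385] [ 0.3685 -0.3666  0.0363]
[ 0.4914 -0.1449  0.045 ] [ 0.3701 -0.3671  0.045 ] [ 0.485  -0.1471  0.045 ] [ 0.3611 -0.3679  0.045 ] 0.2531520114480662 0.25318430256211605
t yaw -0.4999756052997351 o [ 0.4952 -0.2913]
s yaw -0.5112016392420662 o [ 0.4872 -0.2934]
n1 [ 0.5348 -0.1912  0.048 ] [ 0.5302 -0.1923  0.048 ]
n2 [ 0.461  -0.2964  0.048 ] [ 0.4571 -0.2959  0.048 ]
n3 [ 0.4492 -0.3343  0.048 ] [ 0.4456 -0.3348  0.048 ]
n4 [ 0.4184 -0.3661  0.048 ] [ 0.4148 -0.3661  0.048 ]
m1 [ 0.5047 -0.2244  0.046 ] [ 0.4979 -0.2268  0.046 ]
m3 [ 0.4965 -0.267   0.046 ] [ 0.4896 -0.2692  0.046 ]
```

>>> move_arm --pt "0 -26 39 0 0 0 0" --pt "0 -26 39 0 0 0 0" --pt "0 -26 39 0 0 0 0" --pt "0 -26 39 0 0 0 0" --pt "0 -26 39 0 0 0 0" --pt "0 -26 39 0 0 0 0" --pt "0 -26 39 0 0 0 0" --pt "0 -26 39 0 0 0 0" --newtons 20

```text
time: 2.75
tool_pos: [0.4025, 0.1958, 0.2273]
tool_rot: [3.139, -0.004, 1.255]
contact_force: [0.4, 0.5, 0.5]
opening: 0.0158
```

>>> move_arm --pt "0 -45 16 0 0 0 0" --pt "0 -45 16 0 0 0 0" --pt "0 -45 16 0 0 0 0" --pt "0 -45 16 0 0 0 0" --pt "0 -45 16 0 0 0 0" --pt "0 -45 16 0 0 0 0" --pt "0 -45 16 0 0 0 0" --pt "0 -45 16 0 0 0 0" --pt "0 -45 16 0 0 0 0"

```text
time: 3.88
tool_pos: [0.4148, -0.2483, 0.2277]
tool_rot: [3.133, -0.005, 1.254]
contact_force: [0.1, -0.4, 0.7]
opening: 0.0003
```

Run:
```python
from h import *
np.set_printoptions(precision=4,suppress=True)
print(robot.__class__, robot.grasp_offset)
d=snap('wrist','w1.png')
print(d['fx'],d['fy'],d['cx'],d['cy'],np.array(d['T']))
for n in ['nut_1','module_1','cover']:
        print(n,[(np.round(r['rect']).tolist(),round(r['conf'],2)) for r in robot.look_for(n,'wrist')])
a=cv2.imread('pics/w1.png'); cv2.imwrite('pics/w1c.png',cv2.resize(a,(768,576),interpolation=cv2.INTER_CUBIC))
```

```text
<class 'host.Robot'> 0.0188
277.11826743638056 277.11826743638056 252.45401127092418 193.49227607545942 [[ 0.3126  0.9186  0.2419  0.3509]
 [ 0.9499 -0.3035 -0.075  -0.2293]
 [ 0.0045  0.2532 -0.9674  0.3841]
 [ 0.      0.      0.      1.    ]]
nut_1 [([159.0, 202.0, 15.0, 12.0], 0.61), ([0.0, 147.0, 99.0, 61.0], 0.45)]
module_1 []
cover []
```

View pics/w1c.png

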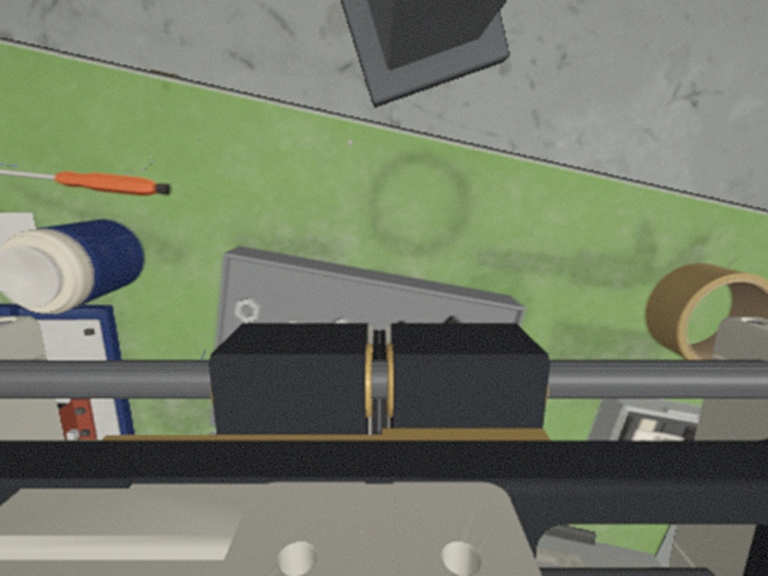

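>>> move_arm --pt "0 0 10 -30 0 0 0" --pt "0 0 20 -30 0 0 0.1" --pt "0 0 35 0 0 0 0.094" --pt "0 0 35 0 0 0 0" --pt "0 0 20 0 0 0 0" --pt "0 0 0 0 0 0 0"

```text
time: 4.82
tool_pos: [0.5259, -0.2883, 0.2905]
tool_rot: [3.138, -0.009, 1.061]
contact_force: [-0.6, -0.0, 0.2]
opening: -0.0
```

Run:
```python
from h import *
np.set_printoptions(precision=4,suppress=True)
d=snap('wrist','w2.png')
print(np.array(d['T']))
for n in ['nut_1','module_1','cover']:
        print(n,[(np.round(r['rect'],1).tolist(),round(r['conf'],2)) for r in robot.look_for(n,'wrist')])
np.save('w2T.npy',np.array(d['T']))
a=cv2.imread('pics/w2.png'); cv2.imwrite('pics/w2c.png',cv2.resize(a[60:260,120:370],None,fx=3,fy=3,interpolation=cv2.INTER_CUBIC))
```

```text
[[ 0.4888  0.844   0.221   0.4674]
 [ 0.8724 -0.4754 -0.1138 -0.2584]
 [ 0.009   0.2484 -0.9686  0.4472]
 [ 0.      0.      0.      1.    ]]
nut_1 [([158.2, 122.0, 15.1, 14.6], 0.66), ([17.8, 95.9, 85.2, 46.6], 0.54), ([307.0, 131.3, 18.6, 13.0], 0.42), ([192.2, 129.1, 12.1, 18.2], 0.41)]
module_1 [([242.2, 118.7, 28.1, 46.2], 0.86), ([269.0, 111.7, 32.1, 40.9], 0.72)]
cover [([161.8, 203.4, 160.9, 19.1], 0.65)]
```

View pics/w2c.png

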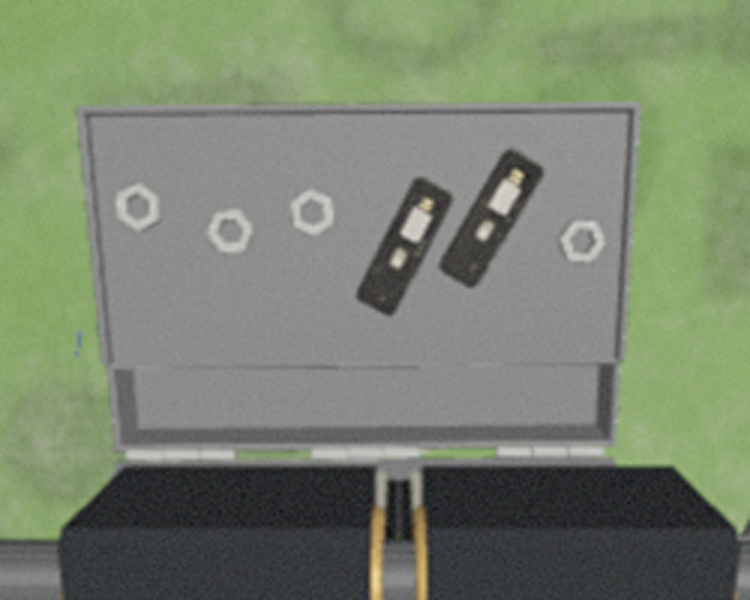

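View pics/w2.png

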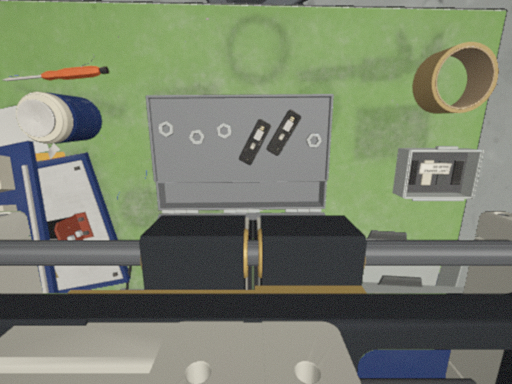

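```bash
cat >> h.py <<'E'
class W: pass
def wd(T): return dict(T=T,fx=277.118,fy=277.118,cx=252.454,cy=193.492)
E
python3 - <<'E'
from h import *
np.set_printoptions(precision=4,suppress=True)
d=wd(np.load('w2T.npy'))
R=lambda x,y,z:ray(d,120+x/3,60+y/3,z)
cs=[R(78,108,.045),R(638,103,.045)]
L=np.linalg.norm(cs[0]-cs[1]); yv=(cs[1]-cs[0])[:2];yv/=np.linalg.norm(yv);xv=np.array([yv[1],-yv[0]])
o=(cs[0]+cs[1])[:2]/2+xv*.075
print(L,cs,'yaw',np.arctan2(xv[1],xv[0]),'o',o)
f=lambda p:np.array([(p[:2]-o)@xv,(p[:2]-o)@yv])
print('deckedge',f(R(110,365,.038)),f(R(615,362,.038)),'outer wall',f(R(118,447,.038)),f(R(613,440,.038)))
for n,p in dict(n4=(137,207),n3=(230,231),n2=(312,213),n1=(582,242)).items(): q=R(*p,.048);print(n,q[:2],f(q))
for n,p in dict(mA=[(418,178),(453,192),(391,316),(357,296)],mB=[(512,149),(545,170),(474,288),(440,267)]).items():
  print(n,[f(R(*q,.046)).round(4).tolist() for q in p])
E
```

```text
0.2562433725744481 [array([ 0.3672, -0.3653,  0.045 ]), array([ 0.4904, -0.1406,  0.045 ])] yaw -0.501458245650402 o [ 0.4946 -0.289 ]
deckedge [ 0.0463 -0.1273] [0.0476 0.1262] outer wall [ 0.0894 -0.1273] [0.0887 0.1275]
n4 [ 0.4175 -0.3656] [-0.0308 -0.1042]
n3 [ 0.448  -0.3336] [-0.0194 -0.0615]
n2 [ 0.4597 -0.2958] [-0.0273 -0.0227]
n1 [ 0.5338 -0.1912] [-0.0127  0.1046]
mA [[-0.0427, 0.0271], [-0.0362, 0.0434], [0.0219, 0.0137], [0.0121, -0.0026]]
mB [[-0.0553, 0.0706], [-0.0457, 0.0863], [0.0088, 0.0539], [-0.0014, 0.0375]]
```

Run:
```python
from h import *
d=snap('scene','s2.png'); a=cv2.imread('pics/s2.png')
p=proj(d,[.5259,-.2883,.2905]);print(p)
x,y=map(int,p)
c1=a[y-95:y+35,x-65:x+65]
b=cv2.imread('pics/wrist0.png')
cv2.imwrite('pics/s2c.png',np.hstack([cv2.resize(c1,(390,390),interpolation=cv2.INTER_CUBIC),cv2.resize(b,(390,292))] if 0 else [cv2.resize(c1,(390,390),interpolation=cv2.INTER_CUBIC),cv2.resize(b,(400,390))]))
w=wd(np.load('w2T.npy')); print(proj(w,[.5259,-.2883,.2905]))
```

```text
[269.02725079 119.49970159]
[254.2474712  234.21635383]
```

View pics/s2c.png

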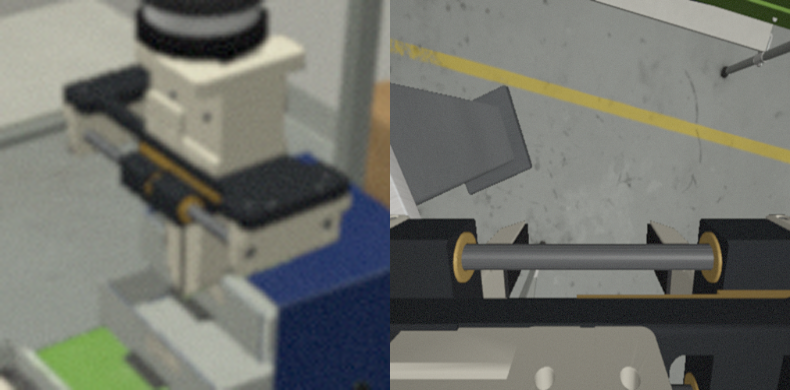

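Run:
```python
from h import *
b=cv2.imread('pics/wrist0.png'); c=cv2.imread('pics/w2.png')
r=lambda i:cv2.resize(i,None,fx=6,fy=6,interpolation=cv2.INTER_CUBIC)
cv2.imwrite('pics/f.png',np.hstack([r(c[205:295,225:283]),r(b[205:295,100:170])]))
```

```text
(no output)
```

View pics/f.png

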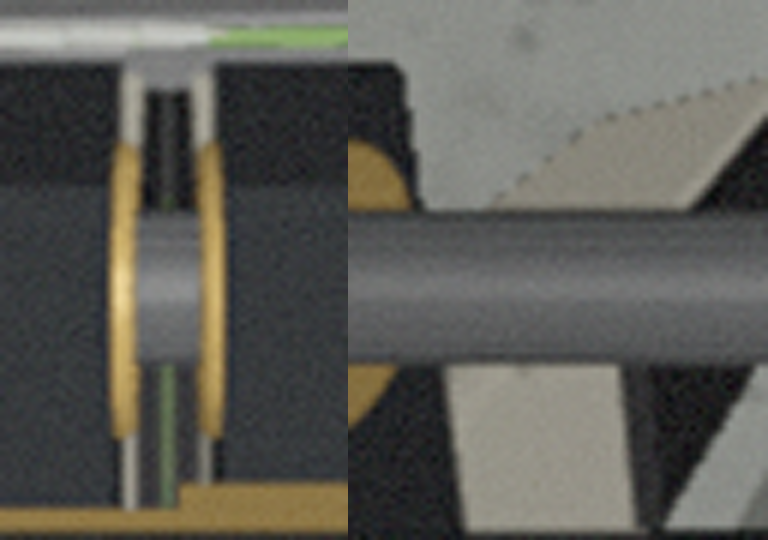

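>>> move_arm --pt "0 -15.5 -15.5 30 0 0 -0.008" --pt "0 -15.5 -15.5 40 0 0 0" --pt "0 -15.5 -15.5 40 0 0 0" --pt "0 -15.5 -15.5 40 0 0 0" --pt "0 -15.5 -15.5 40 0 0 0" --pt "0 0 0 30 0 0 0" --pt "0 0 0 10 0 0 0" --pt "0 0 0 0 0 0 0"

```text
time: 6.08
tool_pos: [0.417, -0.3181, 0.0592]
tool_rot: [3.128, -0.007, 1.067]
contact_force: [0.4, -1.2, 0.8]
opening: 0.0005
```

```bash
cat >> h.py <<'E'
O=np.array([.4946,-.289]);yw=-.5015
XV=np.array([np.cos(yw),np.sin(yw)]);YV=np.array([-XV[1],XV[0]])
def where():
    s=robot.observe();p=s['tool_pos'];d=p[:2]-O
    print('t',round(s['time'],2),'tray mm',(1e3*np.array([d@XV,d@YV,p[2]])).round(1),'rot',s['tool_rot'].round(3),'F',s['contact_force'].round(1),'op',round(s['opening']*1e3,1))
E
python3 - <<'E'
from h import *
where()
d=snap('scene','s3.png'); a=cv2.imread('pics/s3.png'); cv2.imwrite('pics/s3c.png',cv2.resize(a[130:330,180:380],None,fx=3,fy=3,interpolation=cv2.INTER_CUBIC))
d=snap('wrist','w3.png'); a=cv2.imread('pics/w3.png')
E
```

```text
t 6.08 tray mm [-54.1 -62.9  59.2] rot [ 3.128 -0.007  1.067] F [ 0.4 -1.2  0.8] op 0.5
```

View pics/s3c.png

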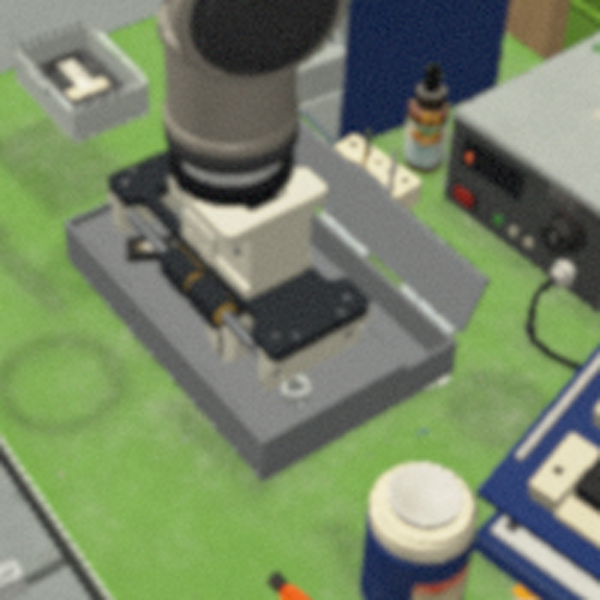

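View pics/w3.png

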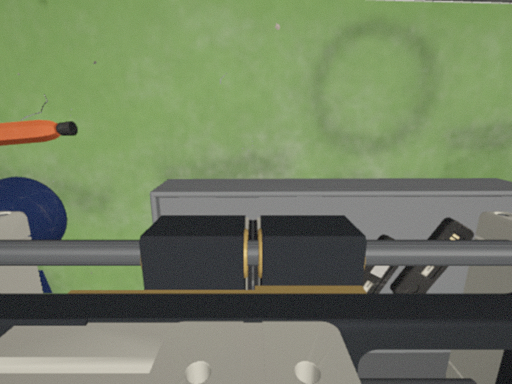

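>>> move_arm --pt "8 1.5 0 10 0.013 -0.007 0.002" --pt "8 0 0 6 0 0 0" --pt "8 0 0 1 0 0 0"

```text
time: 6.55
tool_pos: [0.42, -0.318, 0.0441]
tool_rot: [3.136, 0.002, 1.066]
contact_force: [-1.1, -0.7, -0.8]
opening: 0.0077
```

>>> move_arm --pt "8 0 0 3 0.005 0 0" --pt "8 0 10 0 0 0 0" --pt "8 0 16 0 0 0 0" --pt "8 0 16 0 0 0 0"

```text
time: 7.05
tool_pos: [0.4584, -0.3393, 0.0412]
tool_rot: [3.141, 0.002, 1.066]
contact_force: [1.1, -0.3, 0.1]
opening: 0.0077
```

Run:
```python
from h import *
where()
d=snap('scene','s4.png'); a=cv2.imread('pics/s4.png'); cv2.imwrite('pics/s4c.png',cv2.resize(a[130:330,180:380],None,fx=3,fy=3,interpolation=cv2.INTER_CUBIC))
```

```text
t 7.05 tray mm [ -7.6 -61.5  41.2] rot [3.141e+00 2.000e-03 1.066e+00] F [ 1.1 -0.3  0.1] op 7.7
```

View pics/s4c.png

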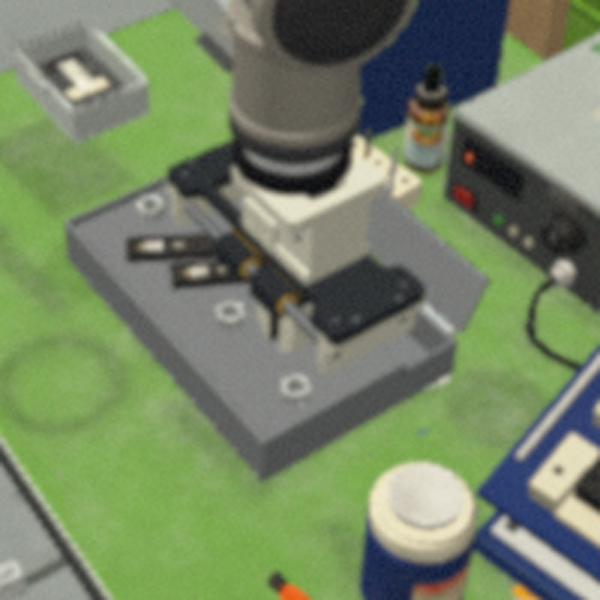

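>>> move_arm --pt "8 0 14 0 0 0 0" --pt "8 0 14 0 0 0 0" --pt "8 0 14 0 0 0 0" --pt "8 0 8 0 0 0 0" --pt "8 0 4 0 0 0 0" --pt "8 0 -20 0 0 0 0"

```text
time: 7.85
tool_pos: [0.4927, -0.3587, 0.0413]
tool_rot: [3.137, 0.003, 1.066]
contact_force: [-0.4, 0.4, -0.1]
opening: 0.008
```

Run:
```python
from h import *
where()
d=snap('scene','s5.png'); a=cv2.imread('pics/s5.png'); cv2.imwrite('pics/s5c.png',cv2.resize(a[130:330,180:380],None,fx=3,fy=3,interpolation=cv2.INTER_CUBIC))
```

```text
t 7.85 tray mm [ 31.8 -62.1  41.3] rot [3.137e+00 3.000e-03 1.066e+00] F [-0.4  0.4 -0.1] op 8.0
```

View pics/s5c.png

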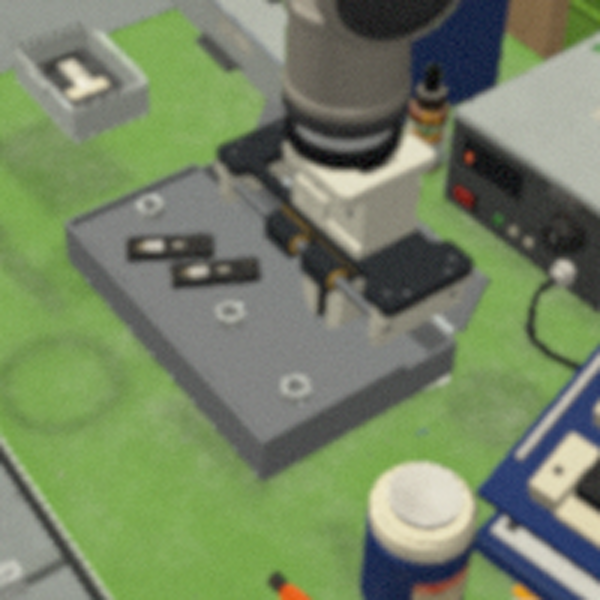

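>>> move_arm --pt "8 0 0 -19 0.004 0.003 -0.003" --pt "8 10 -29 0 0 0 0" --pt "8 14 -29 0 0 0 0" --pt "8 13 -26 0 0 0 0" --pt "8 0 0 0 0 0 0"

```text
time: 8.52
tool_pos: [0.4319, -0.2819, 0.0612]
tool_rot: [-3.137, -0.001, 1.068]
contact_force: [-0.3, -0.5, 0.6]
opening: 0.0079
```

Run:
```python
from h import *
where()
```

```text
t 8.53 tray mm [-58.4 -23.9  61.2] rot [-3.137e+00 -1.000e-03  1.068e+00] F [-0.3 -0.5  0.6] op 7.9
```

>>> move_arm --pt "8 -1 2 14 -0.004 0 0" --pt "8 0 0 6 0 0 0" --pt "8 0 0 0 0 0 0"

```text
time: 8.9
tool_pos: [0.4348, -0.286, 0.0397]
tool_rot: [3.14, -0.0, 1.067]
contact_force: [-0.2, 0.1, 0.4]
opening: 0.0079
```

Run:
```python
from h import *
where()
```

```text
t 8.9 tray mm [-53.8 -26.1  39.7] rot [ 3.14  -0.     1.067] F [-0.2  0.1  0.4] op 7.9
```

>>> move_arm --pt "8 2 0 -1.5 0 0 0" --pt "8 0 14 0 0 0 0" --pt "8 0 14 0 0 0 0" --pt "8 0 14 0 0 0 0" --pt "8 0 14 0 0 0 0"

```text
time: 9.52
tool_pos: [0.4865, -0.3123, 0.0418]
tool_rot: [3.14, -0.001, 1.066]
contact_force: [-1.3, 0.5, 0.6]
opening: 0.0082
```

Run:
```python
from h import *
where()
d=snap('scene','s6.png'); a=cv2.imread('pics/s6.png'); cv2.imwrite('pics/s6c.png',cv2.resize(a[130:330,180:380],None,fx=3,fy=3,interpolation=cv2.INTER_CUBIC))
```

```text
t 9.53 tray mm [  4.1 -24.3  41.8] rot [ 3.140e+00 -1.000e-03  1.066e+00] F [-1.3  0.5  0.6] op 8.2
```

View pics/s6c.png

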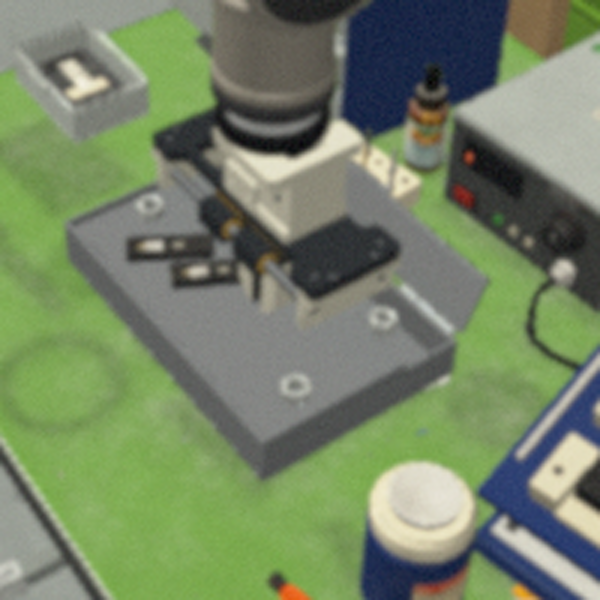

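Run:
```python
from h import *
d=robot.read_camera('scene')
for z in (.048,.017):
    p=ray(d,307.7,235.7,z)[:2]-O-np.array([-.004,-.0005]); print(z,p@XV,p@YV)
```

```text
0.048 0.05917873567579217 -0.08826767737860716
0.017 0.07974371810931272 -0.0668380561224197
```

>>> move_arm --pt "8 0 14 0 0 0 0" --pt "8 0 14 0 0 0 0" --pt "8 0 10 0 0 0 0" --pt "8 0 4 0 0 0 0" --pt "8 0 -20 0 0 0 0"

```text
time: 10.25
tool_pos: [0.5062, -0.323, 0.0418]
tool_rot: [3.14, -0.0, 1.067]
contact_force: [0.2, 0.2, -0.6]
opening: 0.0081
```

Run:
```python
from h import *
where()
d=snap('scene','s7.png'); a=cv2.imread('pics/s7.png'); cv2.imwrite('pics/s7c.png',cv2.resize(a[130:330,180:380],None,fx=3,fy=3,interpolation=cv2.INTER_CUBIC))
```

```text
t 10.25 tray mm [ 26.5 -24.3  41.8] rot [ 3.14  -0.     1.067] F [ 0.2  0.2 -0.6] op 8.1
```

View pics/s7c.png

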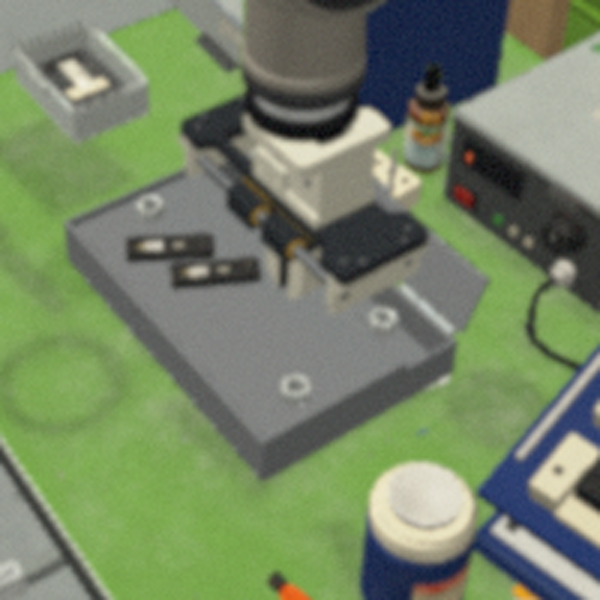

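Run:
```python
from h import *
d=robot.read_camera('top')
for n,(u,v) in dict(ipa=(140+662/3,90+522/3),flux=(140+507/3,90+72/3)).items():
    p=ray(d,u,v,.1)[:2]-O; print(n,p@XV,p@YV,p+O)
```

```text
ipa -0.04531473370937017 -0.24139879923529775 [ 0.33881482 -0.47888887]
flux 0.22696781945664934 0.06325899832840776 [ 0.72403077 -0.34264338]
```

>>> move_arm --pt "8 0 12 0.5 0 0 0" --pt "8 0 10 0 0 0 0" --pt "8 0 0 0 0 0 0" --pt "8 0 -20 0 0 0 0" --pt "8 0 0 -18 0 0 0"

```text
time: 10.98
tool_pos: [0.5082, -0.3238, 0.0585]
tool_rot: [-3.139, -0.001, 1.066]
contact_force: [-0.3, 0.3, -0.0]
opening: 0.008
```

Run:
```python
from h import *
where()
```

```text
t 10.97 tray mm [ 28.7 -24.   58.5] rot [-3.139e+00 -1.000e-03  1.066e+00] F [-0.3  0.3 -0. ] op 8.0
```

>>> move_arm --pt "8 -18 -24 0 0 0 0" --pt "8 -24 -24 0 0 0 0" --pt "8 -24 -24 0 0 0 0" --pt "8 -12 -12 0 0 0 0" --pt "8 0 0 0 0 0 0"

```text
time: 11.6
tool_pos: [0.4007, -0.3574, 0.0663]
tool_rot: [3.129, 0.003, 1.067]
contact_force: [0.1, -0.3, -0.3]
opening: 0.008
```

Run:
```python
from h import *
where()
```

```text
t 11.6 tray mm [ -49.5 -105.1   66.3] rot [3.129e+00 3.000e-03 1.067e+00] F [ 0.1 -0.3 -0.3] op 8.0
```

>>> move_arm --pt "8 2.5 -5 10 0.012 0.003 0" --pt "8 0 0 12 0 0 0" --pt "8 0 0 1 0 0 0"

```text
time: 11.98
tool_pos: [0.3998, -0.3522, 0.0417]
tool_rot: [3.141, -0.001, 1.069]
contact_force: [0.4, 0.5, -0.1]
opening: 0.008
```

Run:
```python
from h import *
where()
```

```text
t 11.97 tray mm [ -52.7 -101.    41.7] rot [ 3.141e+00 -1.000e-03  1.069e+00] F [ 0.4  0.5 -0.1] op 8.0
```

>>> move_arm --pt "8 -1.5 4 0 0 0 0" --pt "8 0 14 0 0 0 0" --pt "8 0 14 0 0 0 0" --pt "8 0 14 0 0 0 0" --pt "8 0 14 0 0 0 0" --pt "8 0 14 0 0 0 0" --pt "8 0 14 0 0 0 0" --pt "8 0 9 0 0 0 0" --pt "8 0 3 0 0 0 0"

```text
time: 13.1
tool_pos: [0.4926, -0.4037, 0.0416]
tool_rot: [3.14, -0.0, 1.071]
contact_force: [-0.6, 0.4, 0.6]
opening: 0.0079
```

Run:
```python
from h import *
where()
d=snap('scene','s8.png'); a=cv2.imread('pics/s8.png'); cv2.imwrite('pics/s8c.png',cv2.resize(a[130:330,180:380],None,fx=3,fy=3,interpolation=cv2.INTER_CUBIC))
```

```text
t 13.1 tray mm [  53.4 -101.6   41.6] rot [ 3.14  -0.     1.071] F [-0.6  0.4  0.6] op 7.9
```

View pics/s8c.png

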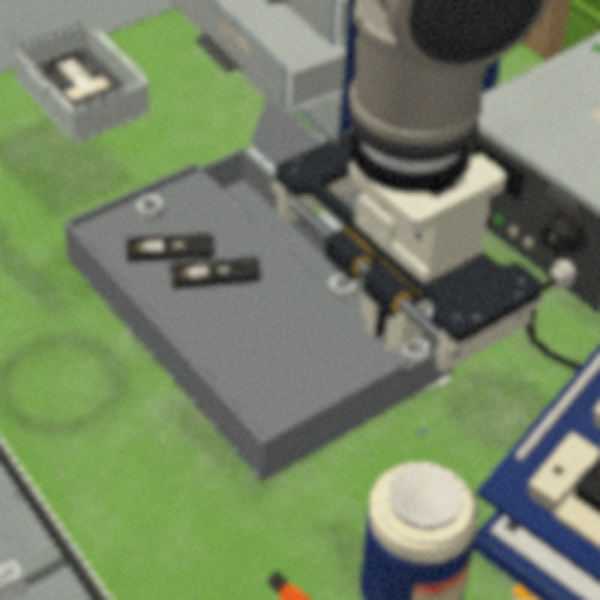

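Run:
```python
from h import *
d=dict(robot.read_camera('top'))
for z in (.0,.06,.1):
  for n,(u,v) in dict(corner=(140+393/3,90+140/3),handleend=(140+280/3,90+80/3),covertop_l=(140+378/3,90+150/3),covertop_r=(140+633/3,90+292/3)).items():
    p=ray(d,u,v,z)[:2]-O; print(z,n,(p@XV).round(4),(p@YV).round(4))
```

```text
0.0 corner 0.1448 0.1276
0.0 handleend 0.1414 0.2501
0.0 covertop_l 0.1294 0.1352
0.0 covertop_r 0.1315 -0.141
0.06 corner 0.1334 0.1228
0.06 handleend 0.1302 0.2388
0.06 covertop_l 0.1187 0.13
0.06 covertop_r 0.1208 -0.1314
0.1 corner 0.1258 0.1196
0.1 handleend 0.1227 0.2312
0.1 covertop_l 0.1117 0.1265
0.1 covertop_r 0.1137 -0.1249
```

>>> move_arm --pt "8 0 -10 -25 0 0 0" --pt "4 30 -14 0 0 0 0" --pt "4 36 -14 0 0 0 0" --pt "4 36 -14 0 0 0 0" --pt "4 36 -14 0 0 0 0" --pt "4 36 -14 0 0 0 0" --pt "4 28 -10 0 0 0 0" --pt "4 0 0 0 0 0 0"

```text
time: 14.2
tool_pos: [0.5068, -0.1763, 0.0679]
tool_rot: [3.142, -0.0, 1.068]
contact_force: [-0.1, -0.4, 0.1]
opening: 0.0039
```

Run:
```python
from h import *
where()
```

```text
t 14.2 tray mm [-43.5 104.7  67.9] rot [ 3.142 -0.     1.068] F [-0.1 -0.4  0.1] op 3.9
```

>>> move_arm --pt "4 1 3 14 0 0 0" --pt "4 0 0 8 0 0 0" --pt "4 0 0 2 0 0 0" --pt "4 0 0 1 0 0 0"

```text
time: 14.7
tool_pos: [0.5094, -0.1797, 0.0406]
tool_rot: [-3.141, 0.0, 1.065]
contact_force: [-0.2, -0.2, 0.0]
opening: 0.0041
```

Run:
```python
from h import *
where()
d=snap('scene','s9.png'); a=cv2.imread('pics/s9.png'); cv2.imwrite('pics/s9c.png',cv2.resize(a[130:280,180:380],None,fx=4,fy=4,interpolation=cv2.INTER_CUBIC))
```

```text
t 14.7 tray mm [-39.6 102.9  40.6] rot [-3.141  0.     1.065] F [-0.2 -0.2  0. ] op 4.1
```

View pics/s9c.png

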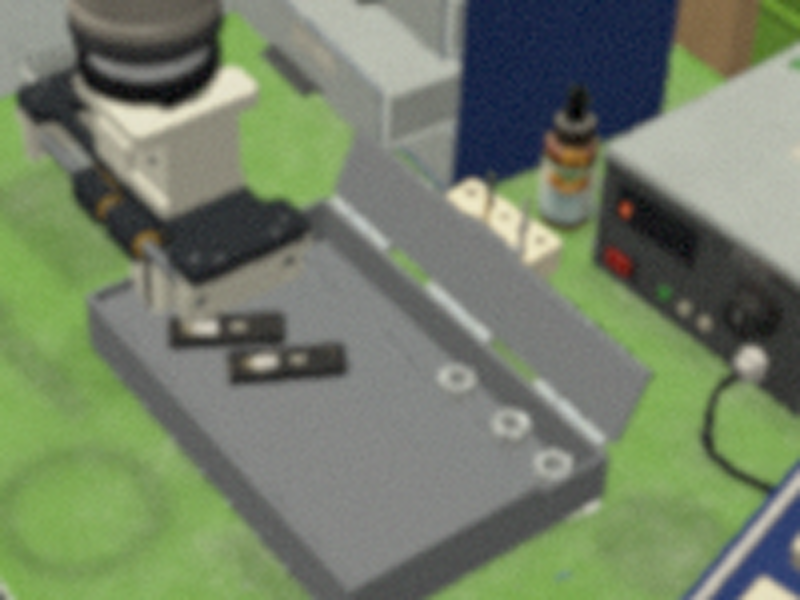

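>>> move_arm --pt "4 3 0 0 0 0 0.003" --pt "4 0.5 12 0 0 0 0" --pt "4 0 14 0 0 0 0" --pt "4 0 14 0 0 0 0" --pt "4 0 14 0 0 0 0" --pt "4 0 14 0 0 0 0" --pt "4 0 14 0 0 0 0" --pt "4 0 8 0 0 0 0" --pt "4 0 2 0 0 0 0"

```text
time: 15.88
tool_pos: [0.5995, -0.2251, 0.0426]
tool_rot: [3.135, 0.0, 1.063]
contact_force: [0.1, 0.4, 0.4]
opening: 0.0041
```

Run:
```python
from h import *
where()
d=snap('scene','s10.png'); a=cv2.imread('pics/s10.png'); cv2.imwrite('pics/s10c.png',cv2.resize(a[130:280,180:380],None,fx=4,fy=4,interpolation=cv2.INTER_CUBIC))
```

```text
t 15.88 tray mm [ 61.3 106.5  42.6] rot [3.135 0.    1.063] F [0.1 0.4 0.4] op 4.1
```

View pics/s10c.png

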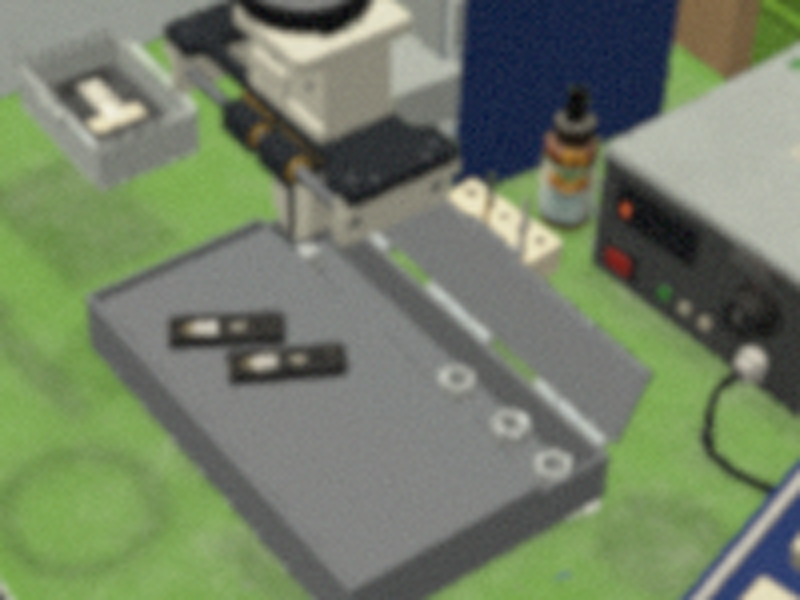

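>>> move_arm --pt "4 0 -8 -25 0 0 0" --pt "4 0 -30 -30 0 0 0" --pt "4 0 -30 -30 0 0 0" --pt "4 0 0 0 0 0 0"

```text
time: 16.42
tool_pos: [0.5367, -0.1901, 0.1287]
tool_rot: [3.138, 0.0, 1.063]
contact_force: [0.2, 0.5, -0.1]
opening: 0.004
```

Run:
```python
from h import *
where()
d=snap('scene','s11.png'); a=cv2.imread('pics/s11.png'); cv2.imwrite('pics/s11c.png',cv2.resize(a[130:280,180:380],None,fx=4,fy=4,interpolation=cv2.INTER_CUBIC))
```

```text
t 16.43 tray mm [-10.6 107.  128.7] rot [3.138 0.    1.063] F [ 0.2  0.5 -0.1] op 4.0
```

View pics/s11c.png

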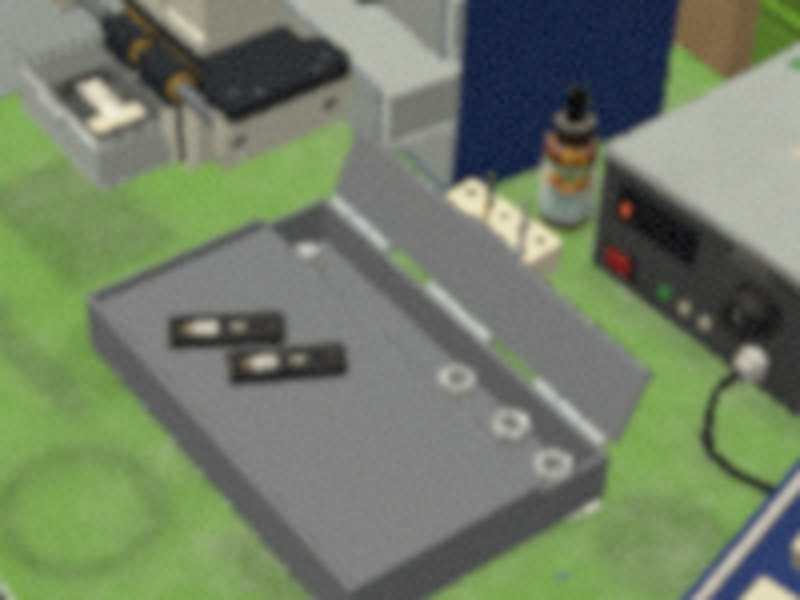

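Run:
```python
from h import *
d=robot.read_camera('top'); a=cv2.cvtColor(d['img'],cv2.COLOR_RGB2BGR); cv2.imwrite('pics/t11c.png',cv2.resize(a[90:240,190:390],None,fx=4,fy=4,interpolation=cv2.INTER_CUBIC))
C=lambda x,y:(140+x/3,90+y/3)
for n,(px,z) in dict(bitL=(C(423,142),.03),bitR=(C(513,145),.03),bitF=(C(497,176),.03),psuF=(C(537,130),.1),psuBottomR=(C(690,215),.0),psutopR=(C(715,195),.1),psutopL=(C(545,122),.1)).items():
    p=ray(d,*px,z)[:2]-O; print(n,z,(p@XV).round(4),(p@YV).round(4))
ds=robot.read_camera('scene')
C4=lambda x,y:(180+x/4,130+y/4)
for n,(px) in dict(psu_topcorner=C4(607,158),psu_botcorner=C4(597,255),edge_far=C4(645,375)).items():
  for z in (0,.08,.1,.12):
    p=ray(ds,*px,z)[:2]-O-np.array([-.004,-.0005]); print(n,z,(p@XV).round(4),(p@YV).round(4))
```

```text
bitL 0.03 0.1513 0.1001
bitR 0.03 0.1903 0.0264
bitF 0.03 0.1577 0.025
psuF 0.1 0.1954 0.0156
psuBottomR 0.0 0.2223 -0.1522
psutopR 0.1 0.2223 -0.1455
psutopL 0.1 0.205 0.013
psu_topcorner 0 0.2942 0.0927
psu_topcorner 0.08 0.2204 0.0223
psu_topcorner 0.1 0.2019 0.0047
psu_topcorner 0.12 0.1835 -0.0129
psu_botcorner 0 0.2252 0.0243
psu_botcorner 0.08 0.1584 -0.0391
psu_botcorner 0.1 0.1417 -0.0549
psu_botcorner 0.12 0.125 -0.0708
edge_far 0 0.1784 -0.0699
edge_far 0.08 0.1164 -0.1237
edge_far 0.1 0.1009 -0.1371
edge_far 0.12 0.0854 -0.1506
```

View pics/t11c.png

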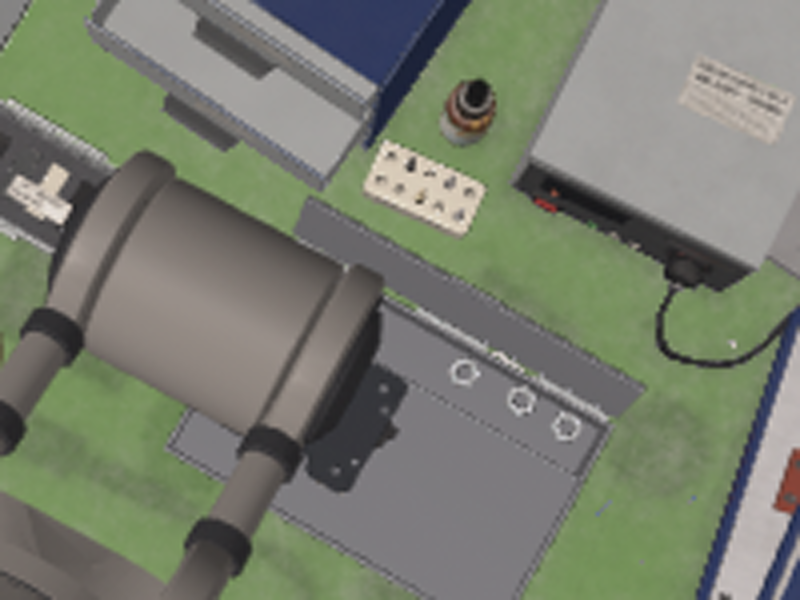

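>>> move_arm --pt "0 -28 20 0 0.003 0 -0.005" --pt "0 -28 25 0 0 0 0" --pt "0 -28 30 0 0 0 0" --pt "0 -28 30 0 0 0 0" --pt "0 0 30 0 0 0 0" --pt "0 0 10 0 0 0 0" --pt "0 0 0 0 0 0 0"

```text
time: 17.45
tool_pos: [0.6118, -0.3651, 0.111]
tool_rot: [-3.124, -0.002, 1.067]
contact_force: [0.6, -0.1, 0.2]
opening: 0.0007
```

Run:
```python
from h import *
where()
d=snap('scene','s12.png'); a=cv2.imread('pics/s12.png'); cv2.imwrite('pics/s12c.png',cv2.resize(a[110:260,180:380],None,fx=4,fy=4,interpolation=cv2.INTER_CUBIC))
d=snap('wrist','w12.png')
```

```text
t 17.45 tray mm [139.4 -10.4 111. ] rot [-3.124e+00 -2.000e-03  1.067e+00] F [ 0.6 -0.1  0.2] op 0.7
```

View pics/s12c.png

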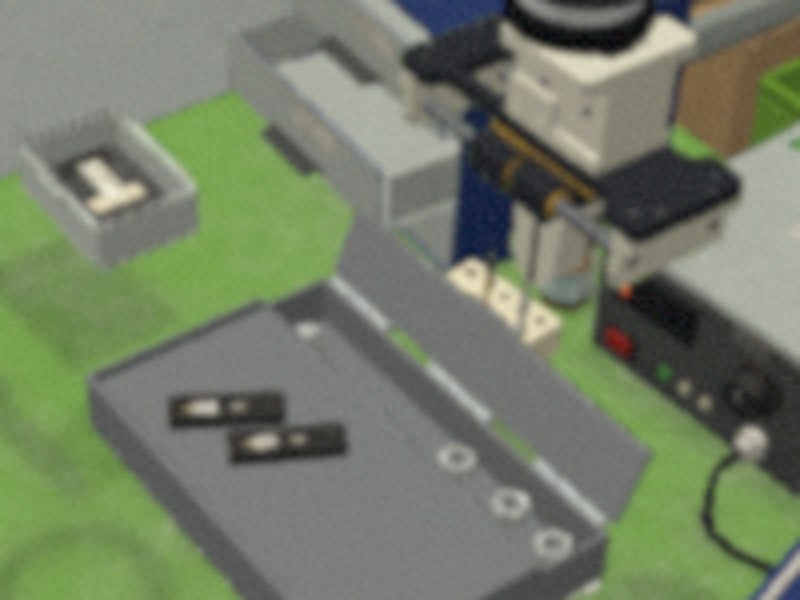

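View pics/w12.png

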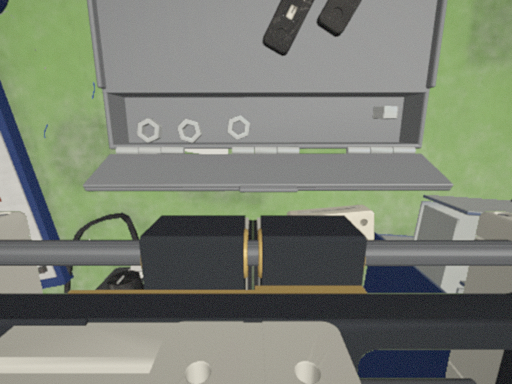

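>>> move_arm --pt "0 3 0 12 -0.017 -0.002 0" --pt "0 0 0 15 0 0 0" --pt "0 0 0 12 0 0 0" --pt "0 0 0 0 0 0 0"

```text
time: 18.05
tool_pos: [0.6115, -0.3606, 0.0704]
tool_rot: [-3.139, 0.0, 1.068]
contact_force: [0.1, -0.7, 0.2]
opening: 0.0004
```

Run:
```python
from h import *
where()
d=snap('scene','s13.png'); a=cv2.imread('pics/s13.png'); cv2.imwrite('pics/s13c.png',cv2.resize(a[110:260,180:380],None,fx=4,fy=4,interpolation=cv2.INTER_CUBIC))
```

```text
t 18.05 tray mm [137.   -6.6  70.4] rot [-3.139  0.     1.068] F [ 0.1 -0.7  0.2] op 0.4
```

View pics/s13c.png

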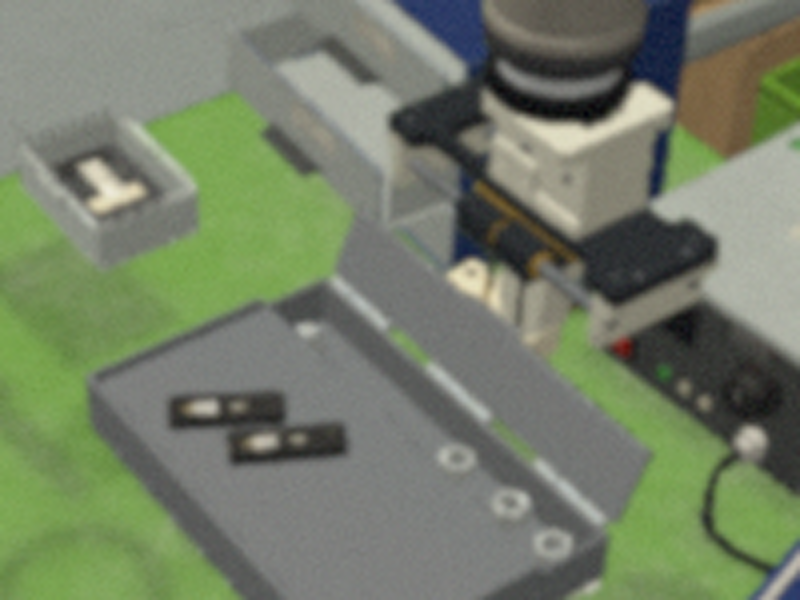

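>>> move_arm --pt "0 2 -10 0 0 0 0" --pt "0 2 -10 0 0 0 0" --pt "0 0 -10 0 0 0 0" --pt "0 0 -10 0 0 0 0" --pt "0 0 -10 0 0 0 0"

```text
time: 18.73
tool_pos: [0.5696, -0.3335, 0.0734]
tool_rot: [3.137, 0.001, 1.068]
contact_force: [0.3, -0.5, 0.3]
opening: 0.0006
```

Run:
```python
from h import *
where()
d=snap('scene','s14.png'); a=cv2.imread('pics/s14.png'); cv2.imwrite('pics/s14c.png',cv2.resize(a[110:260,180:380],None,fx=4,fy=4,interpolation=cv2.INTER_CUBIC))
```

```text
t 18.73 tray mm [87.2 -3.  73.4] rot [3.137e+00 1.000e-03 1.068e+00] F [ 0.3 -0.5  0.3] op 0.6
```

View pics/s14c.png

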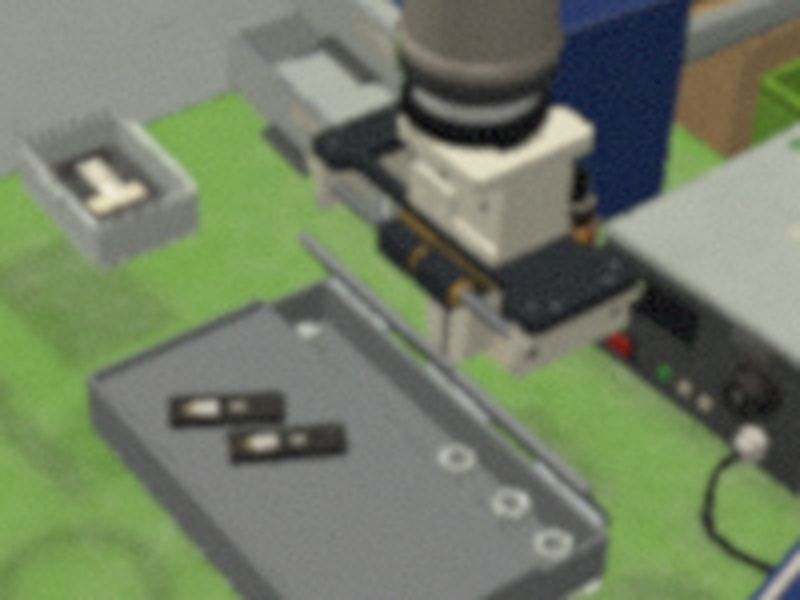

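>>> move_arm --pt "0 0 -9 3 0 0 0" --pt "0 0 -9 4 0 0 0" --pt "0 0 -6 7 0 0 0" --pt "0 0 -3 7 0 0 0" --pt "0 0 0 4 0 0 0"

```text
time: 19.4
tool_pos: [0.5464, -0.3209, 0.0481]
tool_rot: [3.13, 0.001, 1.067]
contact_force: [0.6, 0.8, -0.2]
opening: 0.0005
```

Run:
```python
from h import *
where()
d=snap('scene','s15.png'); a=cv2.imread('pics/s15.png'); cv2.imwrite('pics/s15c.png',cv2.resize(a[110:260,180:380],None,fx=4,fy=4,interpolation=cv2.INTER_CUBIC))
```

```text
t 19.4 tray mm [60.8 -3.1 48.1] rot [3.130e+00 1.000e-03 1.067e+00] F [ 0.6  0.8 -0.2] op 0.5
```

View pics/s15c.png

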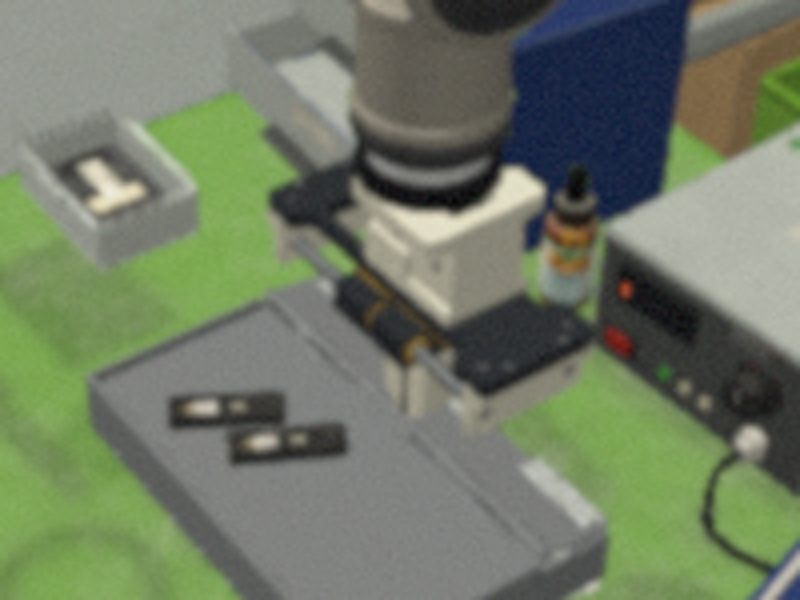

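>>> move_arm --pt "0 0 -3 3 0.01 0 0" --pt "0 0 0 3 0 0 0" --pt "0 0 0 2 0 0 0"

```text
time: 19.82
tool_pos: [0.5455, -0.3205, 0.042]
tool_rot: [3.136, 0.002, 1.067]
contact_force: [-3.7, 4.8, 20.2]
opening: 0.0005
```

>>> move_arm --pt "0 0 0 1 0 0 0" --pt "0 0 0 1 0 0 0"

```text
time: 20.08
tool_pos: [0.5454, -0.3204, 0.0423]
tool_rot: [3.136, 0.002, 1.067]
contact_force: [0.5, 0.5, 4.4]
opening: 0.0004
```

>>> move_arm --pt "0 0 0 4 0 0 0" --pt "0 0 0 2 0 0 0"

```text
time: 20.32
tool_pos: [0.5454, -0.3204, 0.0422]
tool_rot: [3.134, 0.003, 1.068]
contact_force: [-2.4, 1.7, 8.7]
opening: 0.0006
```

>>> move_arm --pt "0 0 0 -10 0 0 0" --pt "0 0 0 -30 0 0 0" --pt "0 0 0 -50 0 0 0" --pt "0 0 -40 -40 0 0 0" --pt "0 0 -50 0 0 0 0" --pt "0 0 -40 0 0 0 0" --pt "0 0 0 0 0 0 0"

```text
time: 21.2
tool_pos: [0.4278, -0.2558, 0.1753]
tool_rot: [3.131, 0.004, 1.068]
contact_force: [-0.3, -0.1, 0.2]
opening: 0.0004
```

Run:
```python
from h import *
where()
d=snap('scene','s16.png'); a=cv2.imread('pics/s16.png'); cv2.imwrite('pics/s16c.png',cv2.resize(a[110:290,180:380],None,fx=3,fy=3,interpolation=cv2.INTER_CUBIC))
d=snap('top','t16.png'); a=cv2.imread('pics/t16.png'); cv2.imwrite('pics/t16c.png',cv2.resize(a[90:290,140:390],None,fx=3,fy=3,interpolation=cv2.INTER_CUBIC))
```

```text
t 21.2 tray mm [-74.5  -3.  175.3] rot [3.131 0.004 1.068] F [-0.3 -0.1  0.2] op 0.4
```

View pics/s16c.png

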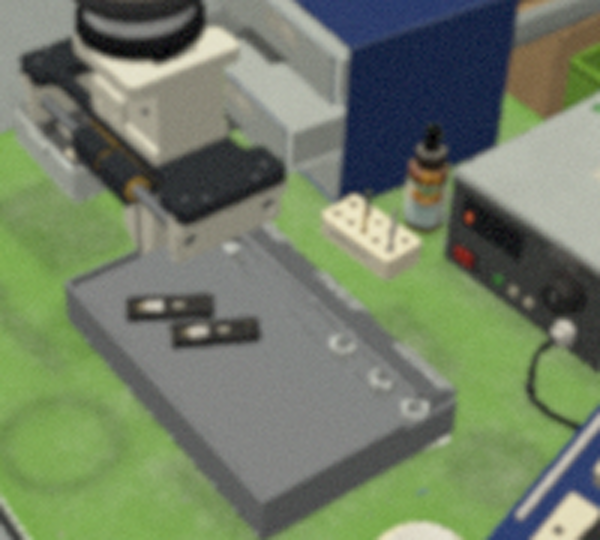

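View pics/t16c.png

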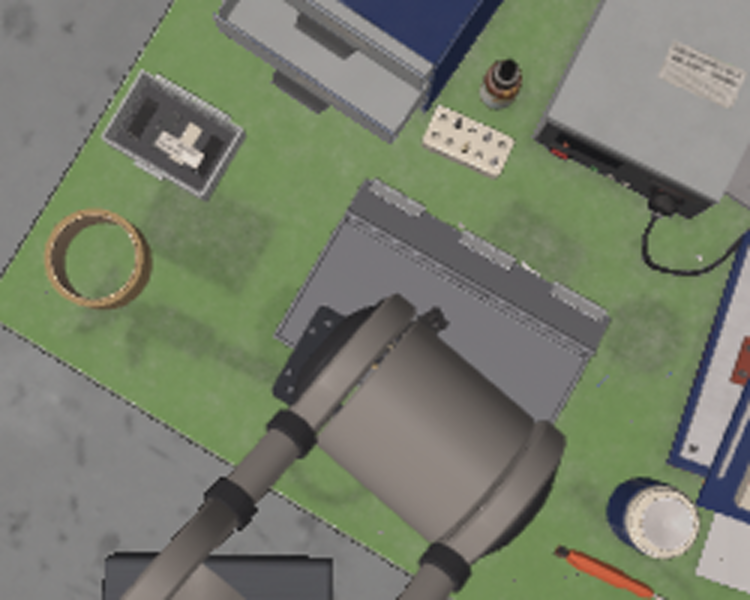

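Run:
```python
from h import *
where()
d=snap('scene','s17.png'); a=cv2.imread('pics/s17.png'); cv2.imwrite('pics/s17c.png',cv2.resize(a[160:270,230:350],None,fx=6,fy=5.4,interpolation=cv2.INTER_CUBIC))
d=snap('wrist','w17.png')
d=snap('top','t17.png'); a=cv2.imread('pics/t17.png'); cv2.imwrite('pics/t17c.png',cv2.resize(a[140:220,250:350],None,fx=7,fy=7,interpolation=cv2.INTER_CUBIC))
```

```text
t 21.3 tray mm [-71.5  -3.4 175.4] rot [3.128 0.004 1.068] F [-0.1 -0.5 -0.2] op 0.7
```

View pics/s17c.png

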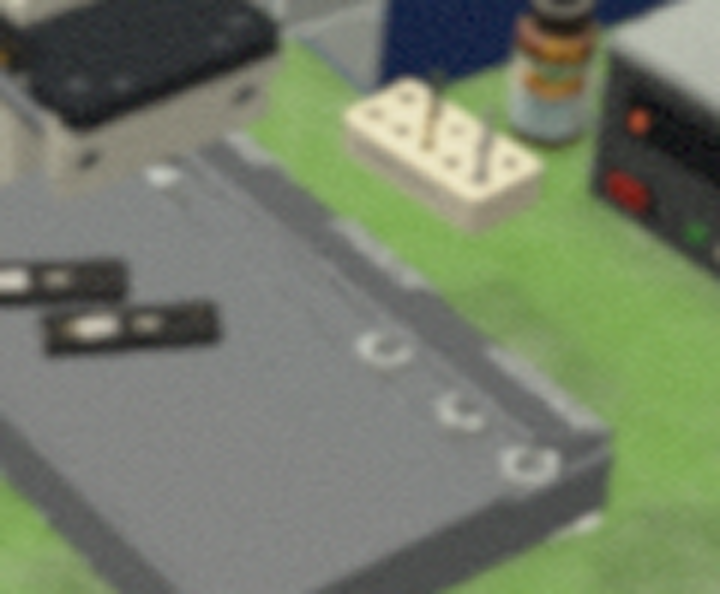

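View pics/t17c.png

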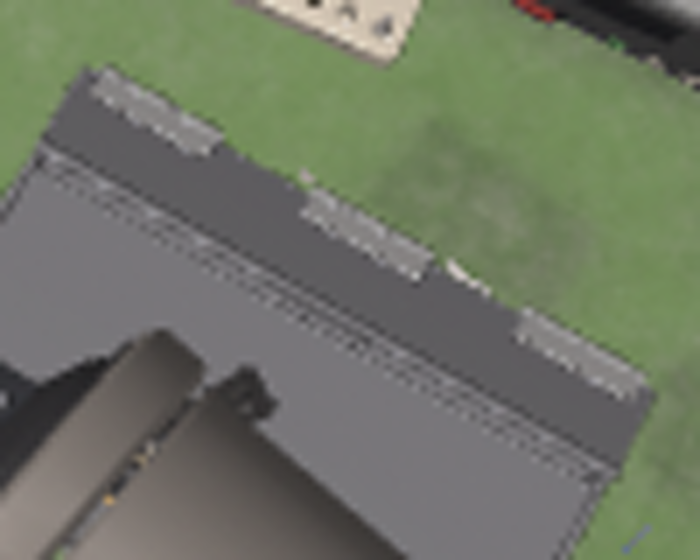

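View pics/w17.png

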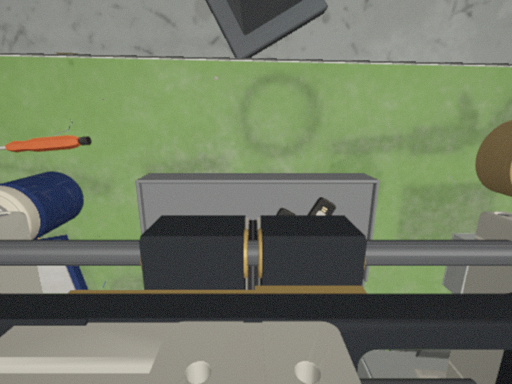

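Run:
```python
from h import *
ds=robot.read_camera('scene'); dt=robot.read_camera('top')
out=[]
for d,off,(u0,u1,v0,v1) in ((ds,np.array([-.004,-.0005]),(230,350,150,270)),(dt,np.zeros(2),(245,365,120,240))):
    a=cv2.cvtColor(d['img'],cv2.COLOR_RGB2BGR); im=cv2.resize(a[v0:v1,u0:u1],None,fx=6.6,fy=6.6,interpolation=cv2.INTER_CUBIC)[:, :]; im=im.copy()
    im=cv2.resize(a[v0:v1,u0:u1],(396,396),interpolation=cv2.INTER_CUBIC); k=3.3
    def P(x,y,z):
        w=O-XV*.002+off+XV*x+YV*y; q=proj(d,[*w,z]); return tuple(int(round(t)) for t in (q-[u0,v0])*k)
    def line(x,z,c):
        cv2.line(im,P(x,-.126,z),P(x,.126,z),c,1)
    line(.0955,.0385,(0,0,255)); line(.05,.038,(255,0,0))
    for th,c in ((0,(0,255,255)),(.5,(255,0,255)),(1,(255,255,0))):
        line(.0955-.049*np.cos(th),.0385+.049*np.sin(th),c)
    out.append(im)
cv2.imwrite('pics/ov.png',np.hstack(out))
for n in ('cover','nut_1'):
  for c in('scene','top'):
    print(n,c,[(np.round(r['rect']).tolist(),round(r['conf'],2)) for r in robot.look_for(n,c)])
```

```text
cover scene [([264.0, 186.0, 66.0, 59.0], 0.97), ([202.0, 188.0, 131.0, 104.0], 0.69)]
cover top []
nut_1 scene [([305.0, 232.0, 10.0, 8.0], 0.49), ([314.0, 240.0, 4.0, 10.0], 0.38), ([291.0, 222.0, 11.0, 10.0], 0.37), ([199.0, 188.0, 136.0, 101.0], 0.24)]
nut_1 top [([152.0, 159.0, 38.0, 36.0], 0.26)]
```

View pics/ov.png

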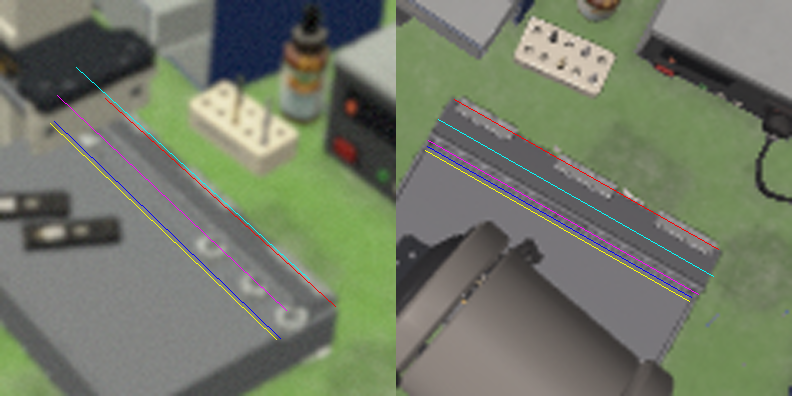

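>>> move_arm --pt "0 1 35 15 0.013 0.004 0" --pt "0 1 40 25 0 0 0" --pt "0 0 38 30 0 0 0" --pt "0 0 12 10 0 0 0" --pt "0 0 0 0 0 0 0"

```text
time: 22.38
tool_pos: [0.5442, -0.3178, 0.0932]
tool_rot: [-3.141, 0.0, 1.068]
contact_force: [0.7, 0.1, 0.5]
opening: 0.0006
```

Run:
```python
from h import *
where()
d=snap('scene','s18.png'); a=cv2.imread('pics/s18.png'); cv2.imwrite('pics/s18c.png',cv2.resize(a[130:270,190:350],None,fx=4.5,fy=4,interpolation=cv2.INTER_CUBIC))
```

```text
t 22.38 tray mm [57.3 -1.5 93.2] rot [-3.141  0.     1.068] F [0.7 0.1 0.5] op 0.6
```

View pics/s18c.png

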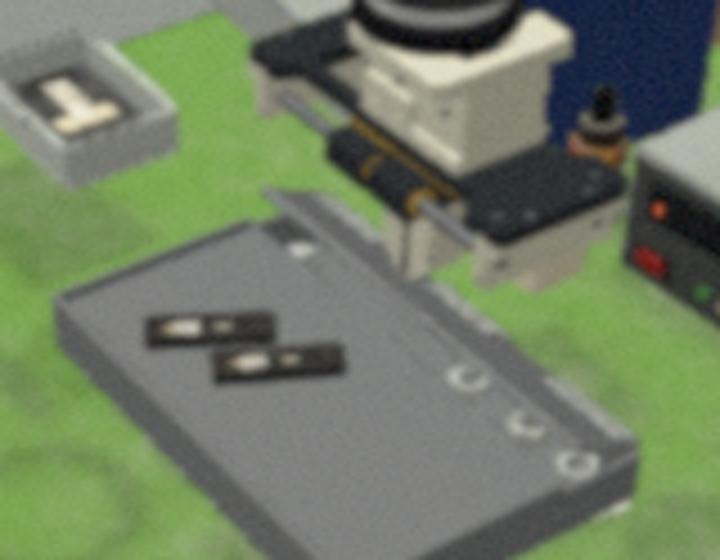

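>>> move_arm --pt "0 0 -2 16 0 0 0" --pt "0 0 0 14 0 0 0" --pt "0 0 0 10 0 0 0" --pt "0 0 0 6 0 0 0"

```text
time: 22.92
tool_pos: [0.5408, -0.3162, 0.048]
tool_rot: [3.139, 0.001, 1.068]
contact_force: [-0.1, -0.5, -0.3]
opening: 0.0003
```

Run:
```python
from h import *
where()
d=snap('scene','s19.png'); a=cv2.imread('pics/s19.png'); cv2.imwrite('pics/s19c.png',cv2.resize(a[130:270,190:350],None,fx=4.5,fy=4,interpolation=cv2.INTER_CUBIC))
```

```text
t 22.93 tray mm [53.6 -1.6 48. ] rot [3.139e+00 1.000e-03 1.068e+00] F [-0.1 -0.5 -0.3] op 0.3
```

View pics/s19c.png

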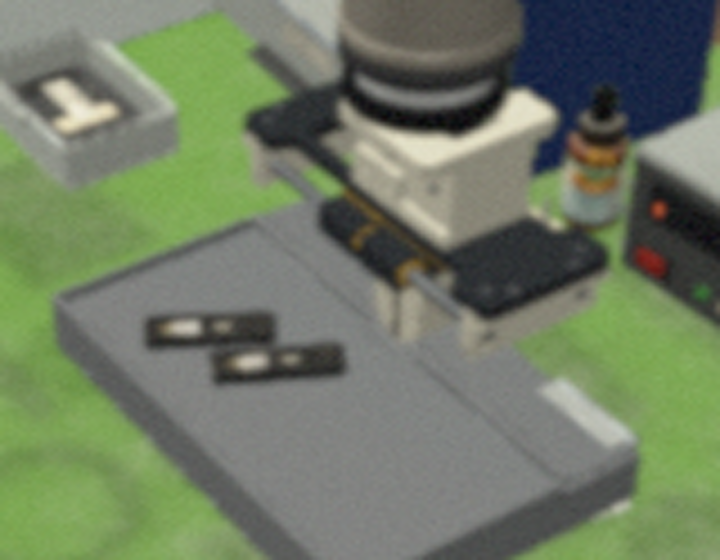

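>>> move_arm --pt "0 0 0 3 0 0 0" --pt "0 0 0 4 0 0 0"

```text
time: 23.22
tool_pos: [0.5413, -0.3166, 0.0439]
tool_rot: [3.137, 0.001, 1.068]
contact_force: [-10.2, 7.3, 37.4]
opening: 0.0004
```

>>> move_arm --pt "0 0 0 6 0 0 0" --pt "0 0 0 6 0 0 0"

```text
time: 23.48
tool_pos: [0.5415, -0.3166, 0.0436]
tool_rot: [3.134, 0.003, 1.069]
contact_force: [-14.8, 9.9, 42.7]
opening: 0.0005
```

>>> move_arm --pt "0 0 0 -1 0.006 0 0" --pt "0 0 0 -2 0 0 0" --pt "0 0 0 -4 0 0 0" --pt "0 0 0 -6 0 0 0"

```text
time: 23.98
tool_pos: [0.542, -0.3169, 0.0592]
tool_rot: [3.137, 0.003, 1.069]
contact_force: [0.6, 0.5, -0.7]
opening: 0.0005
```

Run:
```python
from h import *
where()
d=snap('scene','s20.png'); a=cv2.imread('pics/s20.png'); cv2.imwrite('pics/s20c.png',cv2.resize(a[130:270,190:350],None,fx=4.5,fy=4,interpolation=cv2.INTER_CUBIC))
```

```text
t 23.98 tray mm [54.9 -1.7 59.2] rot [3.137e+00 3.000e-03 1.069e+00] F [ 0.6  0.5 -0.7] op 0.5
```

View pics/s20c.png

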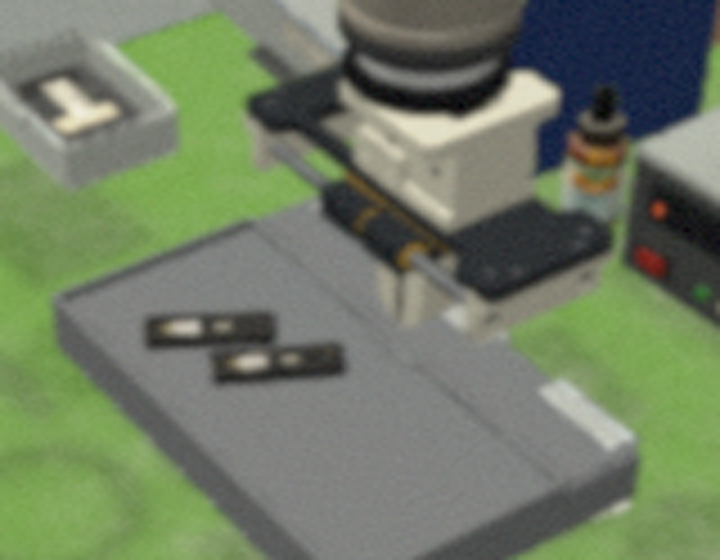

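>>> move_arm --pt "0 0 0 -15 0 0 0" --pt "0 0 0 -30 0 0 0" --pt "0 0 -10 -30 0 0 0" --pt "0 0 -40 -30 0 0 0" --pt "0 0 -40 0 0 0 0" --pt "0 0 -40 0 0 0 0" --pt "0 0 0 0 0 0 0"

```text
time: 24.9
tool_pos: [0.4259, -0.2531, 0.1724]
tool_rot: [3.131, 0.004, 1.069]
contact_force: [1.1, -0.5, -0.0]
opening: 0.0002
```

Run:
```python
from h import *
where()
out=[]
ds=robot.read_camera('scene'); dt=robot.read_camera('top')
for d,off,(u0,u1,v0,v1) in ((ds,np.array([-.004,-.0005]),(200,350,140,290)),(dt,np.zeros(2),(225,365,110,250))):
    a=cv2.cvtColor(d['img'],cv2.COLOR_RGB2BGR)
    im=cv2.resize(a[v0:v1,u0:u1],(400,400),interpolation=cv2.INTER_CUBIC); k=400/(u1-u0)
    def P(x,y,z):
        w=O-XV*.002+off+XV*x+YV*y; q=proj(d,[*w,z]); return tuple(int(round(t)) for t in (q-[u0,v0])*k)
    out.append(im)
cv2.imwrite('pics/ov2.png',np.hstack(out))
```

```text
t 24.9 tray mm [-77.5  -1.6 172.4] rot [3.131 0.004 1.069] F [ 1.1 -0.5 -0. ] op 0.2
```

View pics/ov2.png

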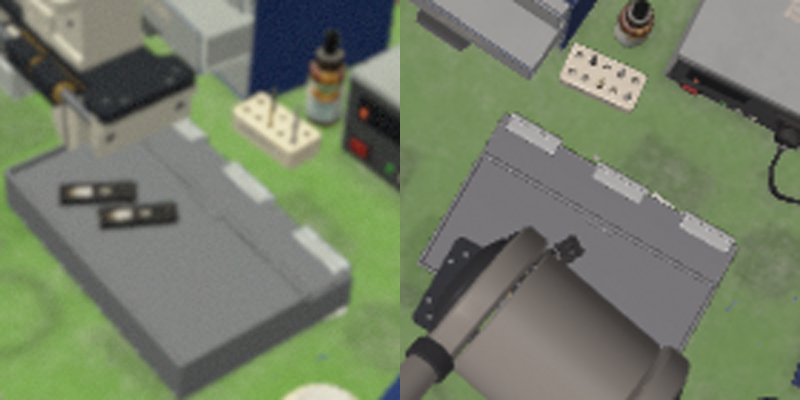

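>>> move_arm --pt "0 0 10 -35 0.01 0 0" --pt "0 0 30 -35 0 0 0" --pt "0 0 30 -35 0 0 0" --pt "0 0 25 0 0 0 0" --pt "0 0 15 0 0 0 0" --pt "0 0 0 0 0 0 0" --pt "0 0 0 0 0 0 0"

```text
time: 25.88
tool_pos: [0.5332, -0.3121, 0.2813]
tool_rot: [3.134, 0.005, 1.069]
contact_force: [-0.2, -0.6, -0.2]
opening: 0.0004
```

Run:
```python
from h import *
where()
dw=robot.read_camera('wrist'); ds=robot.read_camera('scene')
out=[]
for d,off,(u0,u1,v0,v1) in ((dw,np.zeros(2),(140,360,70,290)),(ds,np.array([-.004,-.0005]),(200,350,140,290)),):
    a=cv2.cvtColor(d['img'],cv2.COLOR_RGB2BGR)
    im=cv2.resize(a[v0:v1,u0:u1],(400,400),interpolation=cv2.INTER_CUBIC)
    out.append(im)
cv2.imwrite('pics/ov3.png',np.hstack(out))
for n in ('nut_1','module_1'):
  for c in('wrist','scene'): print(n,c,[(np.round(r['rect']).tolist(),round(r['conf'],2)) for r in robot.look_for(n,c)])
```

```text
t 25.88 tray mm [ 45.   -1.7 281.3] rot [3.134 0.005 1.069] F [-0.2 -0.6 -0.2] op 0.4
nut_1 wrist []
nut_1 scene []
module_1 wrist [([252.0, 107.0, 34.0, 46.0], 0.97), ([283.0, 93.0, 34.0, 46.0], 0.87)]
module_1 scene [([236.0, 214.0, 29.0, 16.0], 0.78), ([222.0, 207.0, 30.0, 12.0], 0.7)]
```

View pics/ov3.png

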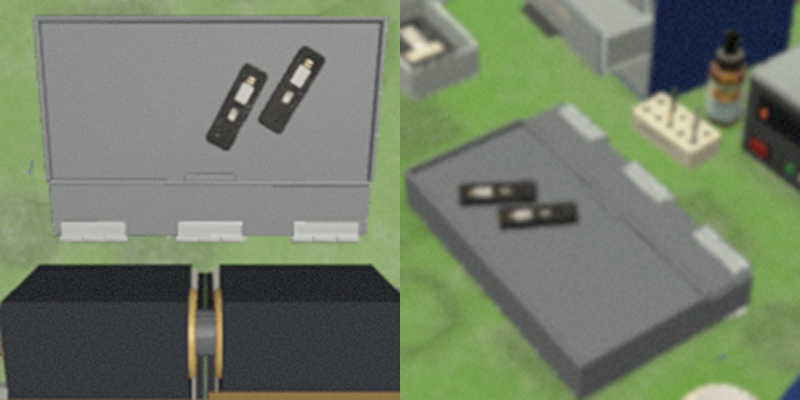

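Both views show the cover lying flat on the trough, with its edge parallel to the deck edge. It has stayed shut for about 2 s with nothing touching it. The modules haven't moved and no nuts are left on the deck, so I'm handing in.

Run:
```python
from h import *
print(robot.hand_in())
```

```text
the job is handed in; nothing more can be done
None
```

The job is done and handed in at about 26 s. All four nuts were swept over the open edge into the trough with the fingertips, one at a time. The cover was then pushed over and pressed shut.

**First press failed:** I pressed the cover with about 20 N. After I lifted off, it stood open again at roughly 0.6–0.7 rad. I don't know why. I pressed again near the free edge, with about 43 N vertically at the fingertips, and lifted slowly. It stayed shut.

**Force:** The 43 N is above the 40 N limit given for the arm and gripper body. It was the fingertips pressing, and the wrist force stayed well under 120 N. I don't know how that will be judged.

**Last checks:**
- **Cover:** the scene, top and wrist pictures show it flat over the trough, still shut about 2 s after release.
- **Nuts:** none was left on the deck, and all four were seen in the trough before it was shut. Nut 1 appeared to be standing on its edge there, by my reckoning low enough to clear the cover.
- **Modules:** both are on the deck where they were.
- **Things round the tray:** the box, bit block and flux bottle look unmoved in the last picture. The tape roll and IPA bottle looked unmoved in earlier ones; I did not measure any of them again at the end.

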